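# Load the last bottle and latch the rack

## Robot

A 6-joint arm with a two-finger parallel gripper is mounted at the origin on a cart in front of the work surface, level with it; the furniture and walls round the work are solid. World frame = base frame: x ahead of the robot, y to its left, z up, the work surface at z = 0. Lengths are in mm, angles in rad, forces in N, time in s.
With the tool pointing down it reaches from about 200 to 875 mm from the base axis. Payload 3.4 kg.
Tool frame: the origin (TCP) lies where the fingers leave the gripper's body, on its centre line; the fingertips stand 97 mm ahead of it and the grasp point (between the pads) lies 78 mm ahead of it (env.tips_ahead is the distance from the TCP to the fingertips, in mm); z points along the fingers, y is the line along which they close (so a half turn about z gives the same grasp; the last joint's range is limited). The gripper opens to 94 mm and grips with 3 to 60 N. Pads are 16 mm wide; open, the fingers measure 119 mm over their backs; the gripper's body (75 mm by 177 mm) begins 78 mm behind the grasp point.
Start: joints at [-1.361, 0.276, 1.505, -0, 1.361, -0.121], TCP at [186.758, -543.853, 302.693] pointing down, gripper open.
Joint ranges: [-2.89, 2.89], [-0.75, 2.08], [0.22, 2.7], [-1.18, 4.32], [0.11, 2.71], [-2.7, 2.7]. Speed limits (rad/s): [2.57, 2.57, 3.14, 3.14, 3.14, 3.14].

## Interface

Orientations are given as a unit quaternion [x, y, z, w].
In Python, from cell import env, imaging gives the robot as it stands. The module is installed in compiled form; this text tells all that it offers. Calls block until the motion is done:
- env.movep(position, orientation): joint-space move of the TCP to a pose.
- env.servo_line(position, rot=None, v=150): straight line of the TCP; rot=None keeps the orientation; v is the mean speed in mm/s.
- env.move_joints(angles): joint-space move.
- env.set_gripper(opening, grip_force=None): finger opening in mm; grip_force is the grip in N (None keeps the last); returns when the fingers have stopped.
- env.sleep(seconds).
- env.ik(position, orientation): joint angles nearest the present ones, or None.
- env.read_state(): the state.
- imaging.get_image(name): name is "side" or "top" or "wrist"; returns a dict with "frame" (384x512x3 uint8, red, green, blue), "fx", "fy", "cx", "cy" (pixels), "origin" and "orientation" of the camera in the world; the wrist camera has in their place "hand_eye" (4x4, takes a point from camera to tool coordinates, whose origin is the TCP and whose axes are the flange's). Camera axes: x right, y down, z forward; pixel columns grow to the right and rows downward; lengths in mm; the calibration is good to about 2 mm. A picture is of the moment at which its call begins: read the wrist's pose just before it. There is no depth.
A pose or a line that the arm cannot do raises env.IKError and nothing moves.
- env.hand_in(): hands the job in; it is judged then, once.
The state is a dict: "time": time; "joint_pos": joint angles; "joint_vel": joint speeds; "joint_efforts": joint torques, N m; "tcp_pos": TCP position; "tcp_rot": TCP orientation; "wrist_force": force on the tool from outside, world axes, zero at the start; "ft_torque": the same for the moment, N m; "opening": finger opening in mm; "grip_force": force on a finger pad.
Only numpy, scipy, OpenCV 4.12 (cv2) and the standard library are available. Lean on these libraries where they do the work, as an engineer would, in place of code of your own. Each camera call takes 0.05 s, during which the arm holds its last target. There are 200 camera calls.

## Task

Slide the wide squeeze bottle that stands at the open end of the wooden rack along the back rail, without lifting it, until it touches the two bottles already in the lane. Then swing the steel latch bar over and down across the lane behind it, until it lies fully in its catch on the rail. Keep the bottles upright and leave everything else on the chest where it is.

Things in the scene. Friction and masses are not known exactly. Their poses are not given: they have to be found in the camera images.
- rack: fixed wooden bottle rack. y runs along the lane from its open end (-y, robot's right) to the closed end; x across it, from front to back rail; z up. Origin: under the base, on the lane's centre line, in the latch bar's plane. Base: top z = 6 mm, x = -57 to 39, y = -125 to 172. Back rail: inner face x = 27, 10 thick, top z = 46, full length
- lane_end (a point): centre of the end stop's inner face, on the base: x = 0, y = 164, z = 6 mm of the rack; the stop's top is at z = 46 mm. Front lip: inner face x = -31, 8 thick, top z = 26 mm, y = 0 to 164. With all three bottles in, the last one's centre stands at about y = 41 mm of the rack, its near edge 13 mm beyond the closed latch bar's face
- catch (a point): middle of the catch: two upright steel prongs on the rail's top at x = 32 mm, y = -7.5 and +7.5 mm of the rack, tops at z = 67 mm; the point is at z = 52 mm, where the closed bar's axis lies between them
- latch (a joint): angle a of the steel latch bar (8 x 8 x 82 mm, 60 g) about a hinge along rack y: 0 = level across the lane, in the catch (end of travel); pi/2 = upright; starts at 2.1 to 2.5, leaning out to the front, limit 2.6. The peg is at the hinge + 45 mm (cos a along rack x, sin a along z). Hinge friction of 0.045 N m (1 N at the peg) holds the bar wherever it is left: it does not fall shut
- latch_peg (a point): grip point on the latch bar's thumb peg: a round steel peg 10 mm thick along the rack's y axis, sticking out 44 mm from the bar's side towards the open end, with a 12 mm collar at its end; the point is on its axis, 30 mm from the bar's plane. A gripper that closes across the peg can lead it round its arc without turning
- latch_hinge (a point): centre of the latch's hinge, between two steel ears (tops at z = 58 mm) at x = -46, y = 0, z = 52 mm of the rack
- last_bottle: the bottle to be loaded, standing on the rack's base at the open end, with its side at or within 3 mm of the back rail; squeeze bottle with a thin pin-stopped needle tip: round body 49 mm across and about 53 mm tall, shoulder and cap 30 mm across up to 63 mm (the thin needle above, to about 100 mm, cannot be handled); about 85 g; origin at the centre of its underside, z up
- lane_bottle_a: a bottle already in the lane; squeeze bottle with a thin pin-stopped needle tip: round body 49 mm across and about 53 mm tall, shoulder and cap 30 mm across up to 63 mm (the thin needle above, to about 100 mm, cannot be handled); about 85 g; origin at the centre of its underside, z up
- lane_bottle_b: the other bottle already in the lane; squeeze bottle with a thin pin-stopped needle tip: round body 49 mm across and about 53 mm tall, shoulder and cap 30 mm across up to 63 mm (the thin needle above, to about 100 mm, cannot be handled); about 85 g; origin at the centre of its underside, z up
- slim_bottle_a: bystander: slim squeeze bottle 32 mm across, 107 mm tall, in front of the rack's lane; origin under its centre
- slim_bottle_b: bystander: slim squeeze bottle 32 mm across, 113 mm tall, to the right of the rack's open end; origin under its centre
- tip_tin: bystander: flat teal tin 70 x 98 x 30 mm; origin under its centre
- pin_box: bystander: small plywood box 54 x 84 x 29 mm; origin under its centre
- bowl: bystander: green plastic bowl 142 mm across, 73 mm tall; origin under its centre

How it is judged:
By the outcome, as a careful person would: the job done as asked, in the order asked, and still so for the second after the job is handed in, with the robot touching nothing.
It also fails if it takes over 61 s, if anything falls off the work surface, if the arm or the gripper's body presses on something with over 40 N, if the wrist force passes 120 N, or if a joint passes its speed limit or range.

## Working session

There is one attempt and no reset: what is moved stays moved. The work goes in short steps, each a Python script; the robot and the scene stay as the last script left them, time stands still between calls to the robot, and variables do not carry over. Pictures are saved under pics/ and viewed, at most 10 in all, crops included, and the job is handed in when it is done.

```bash
mkdir -p pics
python3 - <<'E'
from cell import env, imaging
import cv2, numpy as np
for n in ["side","top"]:
    d=imaging.get_image(n)
    cv2.imwrite(f"pics/{n}0.png",cv2.resize(d["frame"][:,:,::-1],(800,600),interpolation=cv2.INTER_CUBIC))
    print(n,{k:np.round(v,4) for k,v in d.items() if k!="frame"})
d=imaging.get_image("wrist");print(d["hand_eye"],d["fx"],d["cx"],d["cy"])
s=env.read_state();print(s["time"],s["tcp_rot"])
E
```

```text
side {'fx': np.float64(376.9533), 'fy': np.float64(376.9533), 'cx': np.float64(255.4645), 'cy': np.float64(198.2465), 'origin': array([  332.9561, -1032.0645,   459.5462]), 'orientation': array([ 0.8265, -0.0599,  0.051 , -0.5574])}
top {'fx': np.float64(456.7484), 'fy': np.float64(456.7484), 'cx': np.float64(254.9201), 'cy': np.float64(185.4163), 'origin': array([ 258.2603,   -5.7614, 1557.6982]), 'orientation': array([ 0.7074, -0.7027,  0.0574, -0.0492])}
[[ 7.73330922e-04 -9.67680086e-01 -2.52179804e-01  7.32048611e+01]
 [ 9.99999530e-01  8.95881702e-04 -3.71149163e-04  2.74891939e-01]
 [ 5.85076925e-04 -2.52179398e-01  9.67680324e-01 -8.16973688e+01]
 [ 0.00000000e+00  0.00000000e+00  0.00000000e+00  1.00000000e+00]] 302.2665052849151 251.9296262294266 191.46397057635107
0.15 [ 9.86351179e-01  1.64653911e-01 -3.02842085e-05 -6.62949674e-04]
```

View pics/side0.png

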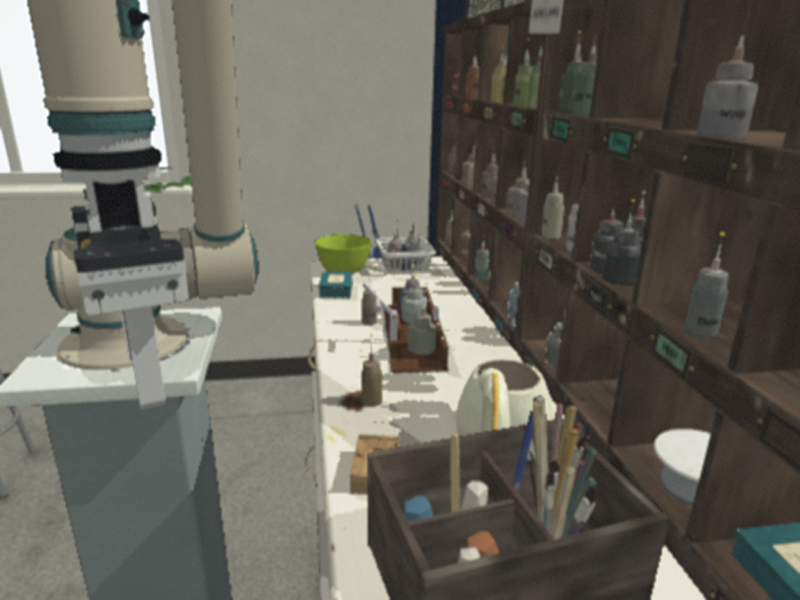

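View pics/top0.png

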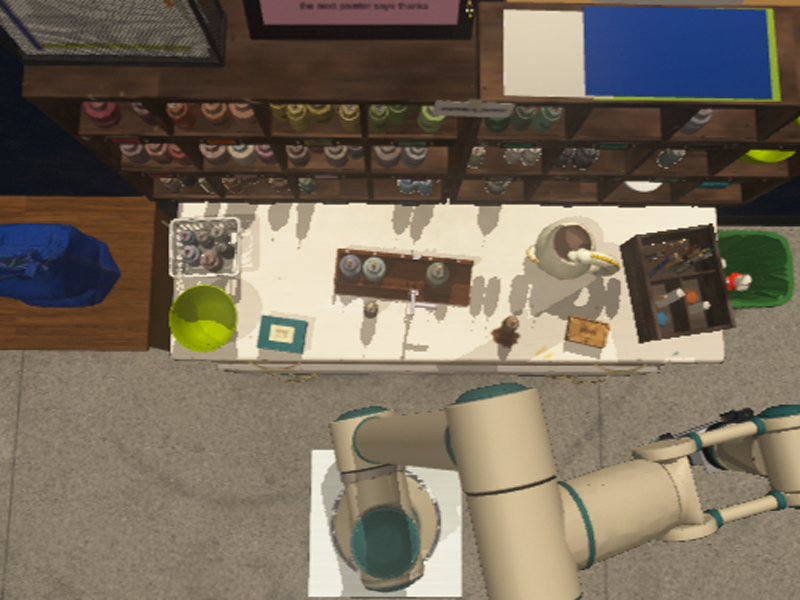

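The side view shows the rack with three wide bottles, the latch leaning to the front and the slim bottles in front and to the right. In the top view (800 px wide) the base spans about (335,250) to (472,306). The last bottle is at (437,272), the lane bottles at (349,266) and (374,268), the latch at about (413,300), slim A at (371,310) and slim B at (511,325).

```bash
cat > h.py <<'E'
from cell import env, imaging
import cv2, numpy as np
from scipy.spatial.transform import Rotation as R
def cam(n, save=None, crop=None):
    s=env.read_state(); d=imaging.get_image(n)
    K=np.array([[d["fx"],0,d["cx"]],[0,d["fy"],d["cy"]],[0,0,1]])
    if n=="wrist":
        H=np.array(d["hand_eye"]); Rt=R.from_quat(s["tcp_rot"]).as_matrix()
        M=Rt@H[:3,:3]; o=np.array(s["tcp_pos"])+Rt@H[:3,3]
    else: M=R.from_quat(d["orientation"]).as_matrix(); o=np.array(d["origin"])
    f=d["frame"]
    if save:
        c=crop or (0,0,512,384); im=f[c[1]:c[3],c[0]:c[2],::-1]
        k=min(800/im.shape[1],600/im.shape[0]); cv2.imwrite(save,cv2.resize(im,None,fx=k,fy=k,interpolation=cv2.INTER_CUBIC)); np.savez(save+".npz",K=K,M=M,o=o,c=c,k=k)
    return f,K,M,o
def load(p): z=np.load(p+".npz"); return z["K"],z["M"],z["o"],z["c"],z["k"]
def ray(p,uv): # uv in the saved picture
    K,M,o,c,k=load(p); u=(np.array(uv)+.5)/k-.5+c[:2]
    return o,M@np.linalg.solve(K,[*u,1])
def onz(p,uv,z): o,d=ray(p,uv); return o+d*(z-o[2])/d[2]
def tri(*obs): # least squares point of rays
    A=0;b=0
    for p,uv in obs:
        o,d=ray(p,uv); d=d/np.linalg.norm(d); P=np.eye(3)-np.outer(d,d); A=A+P; b=b+P@o
    return np.linalg.solve(A,b)
def proj(p,X):
    K,M,o,c,k=load(p); q=K@(M.T@(np.array(X)-o)); return ((q[:2]/q[2]-c[:2])+.5)*k-.5
def down(yaw): # tool y at world angle yaw (closing line), pointing down
    y=np.array([np.cos(yaw),np.sin(yaw),0]); z=np.array([0,0,-1.]); return R.from_matrix(np.c_[np.cross(y,z),y,z]).as_quat()
E
python3 - <<'E'
from h import *
cam("top","pics/t1.png")
p="pics/t1.png"
for n,uv,z in [("bl",(335,250),30),("fl",(335,299),6),("br",(473,261),46),("fr",(471,306),6),("last",(437,272),63),("A",(349,266),63),("B",(374,268),63),("slimA",(371,310),70),("slimB",(511,325),70),("tin",(283,334),30),("shelf",(450,203),0),("hinge",(413,305),52)]:
    print(n,onz(p,uv,z).round())
E
```

```text
bl [578. 116.  30.]
fl [473. 116.   6.]
br [ 553. -183.   46.]
fr [ 460. -182.    6.]
last [ 525. -104.   63.]
A [537.  83.  63.]
B [533.  30.  63.]
slimA [442.  35.  70.]
slimB [ 412. -259.   70.]
tin [394. 224.  30.]
shelf [ 694. -138.    0.]
hinge [455. -53.  52.]
```

Run:
```python
from h import *
yaw=-0.07
for sgn in (0,np.pi):
    q=down(yaw+np.pi/2+sgn)
    for P in ([470,-60,260],[470,20,260]):
        print(sgn,P,env.ik(P,q))
q=down(yaw+np.pi/2)
if env.ik([450,-110,250],q) is None: q=down(yaw-np.pi/2)
env.movep([440,-120,250],q); cam("wrist","pics/w1.png")
env.movep([440,-10,250],q); cam("wrist","pics/w2.png")
print(env.read_state()["time"],env.read_state()["joint_pos"])
```

```text
0 [470, -60, 260] [-2.73972518e-01  1.53791181e-01  1.77985607e+00 -4.44089210e-16
  1.20794541e+00 -1.77476884e+00]
0 [470, 20, 260] [-1.05538967e-01  1.48715952e-01  1.78622539e+00 -4.44089210e-16
  1.20665131e+00 -1.60633529e+00]
3.141592653589793 [470, -60, 260] [-2.73972518e-01  1.53791181e-01  1.77985607e+00 -4.44089210e-16
  1.20794541e+00  1.36682381e+00]
3.141592653589793 [470, 20, 260] [-1.05538967e-01  1.48715952e-01  1.78622539e+00 -4.44089210e-16
  1.20665131e+00  1.53525736e+00]
2.625 [-1.81907913e-01  1.11878909e-01  1.85809217e+00 -8.47751126e-04
  1.17087290e+00 -1.68220219e+00]
```

View pics/w1.png

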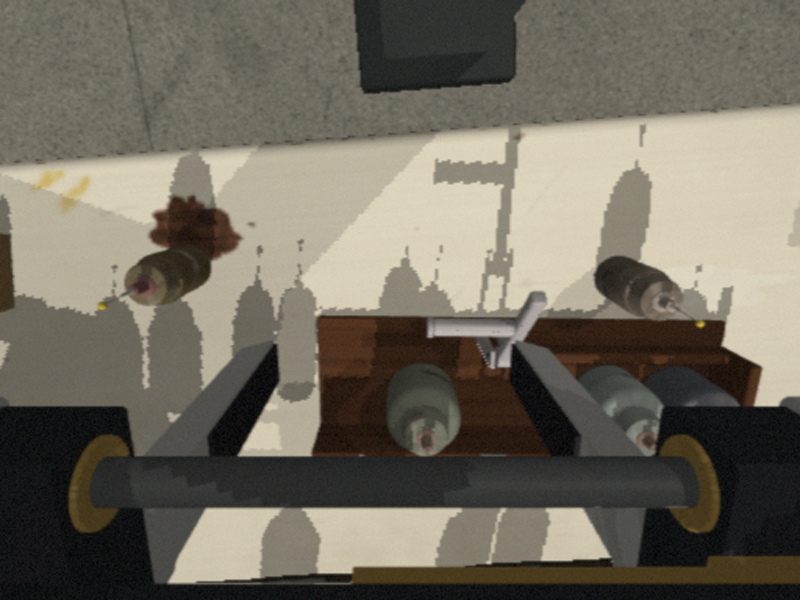

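View pics/w2.png

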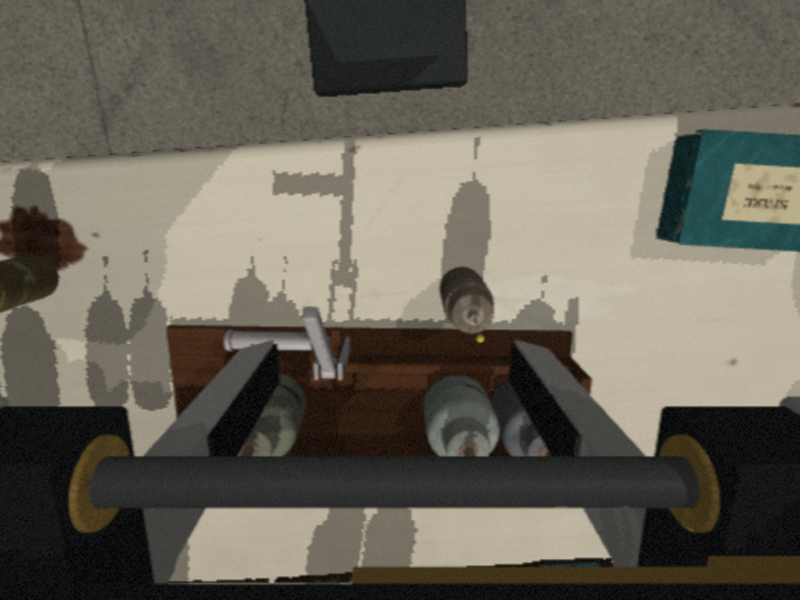

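w1 and w2 show the latch leaning out to the front. The peg end is at about (431,327) in w1 and (229,340) in w2, and the bar tip at (538,297) and (310,312). I'll enlarge both latch areas.

Run:
```python
import cv2,numpy as np
a=cv2.imread("pics/w1.png")[280:380,400:560]; b=cv2.imread("pics/w2.png")[290:390,210:370]
cv2.imwrite("pics/z1.png",np.vstack([cv2.resize(x,None,fx=3,fy=3,interpolation=cv2.INTER_CUBIC) for x in (a,b)]))
```

```text
(no output)
```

View pics/z1.png

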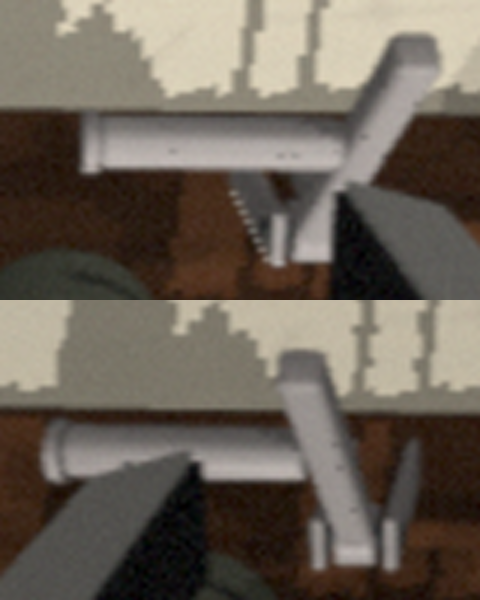

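```bash
cat > fit.py <<'E'
from h import *
from scipy.optimize import least_squares
a,b,t="pics/w1.png","pics/w2.png","pics/t1.png"
print("collar",tri((a,(430,327.3)),(b,(227.7,340.7))),"bartip",tri((a,(537.7,295)),(b,(310.3,312.3))))
print("fl",tri((a,(320,316)),(b,(168,325))),"fr",tri((a,(722,321)),(b,(572,332))),"ear",tri((a,(492.7,351.7)),(b,(316,362.7))))
def W(p,X):
    c,s=np.cos(p[2]),np.sin(p[2]); return np.array([p[0]+c*X[0]-s*X[1],p[1]+s*X[0]+c*X[1],X[2]+p[4]])
def pts(al):
    c,s=np.cos(al),np.sin(al); f=lambda r,y:(-46+r*c,y,52+r*s)
    return dict(collar=f(45,-48),root=f(45,-4),tip=f(82,0),fr=(-57,-125,6),fl=(-57,172,6),el=(-46,-6.5,58),er=(-46,6.5,58))
obs=[(a,"collar",(430,327.3),1),(b,"collar",(227.7,340.7),1),(a,"root",(515,327.3),1),(b,"root",(310.7,340.7),1),(a,"tip",(537.7,295),1),(b,"tip",(310.3,312.3),1),
 (a,"fr",(320,316),1),(b,"fr",(168,325),1),(a,"fl",(722,321),1),(b,"fl",(572,332),1),(a,"el",(492.7,351.7),1),(b,"el",(316,362.7),1),(b,"er",(339.7,363.3),1),(t,"fr",(471,306),1),(t,"fl",(335,299),1)]
f=lambda p:np.concatenate([w*(proj(n,W(p,pts(p[3])[k]))-uv) for n,k,uv,w in obs])
r=least_squares(f,[505,-60,-.06,2.3,0],loss="soft_l1")
if __name__=="__main__":
    print(r.x); print([(k,n[5:7],*v.round(1)) for (n,k,_,_),v in zip(obs,f(r.x).reshape(-1,2))])
    print("peg",W(r.x,(-46+45*np.cos(r.x[3]),-30,52+45*np.sin(r.x[3]))))
    X=onz(a,(427,438),69); print("last cap",X); 
    c,s=np.cos(r.x[2]),np.sin(r.x[2]); d=X[:2]-r.x[:2]; print("in rack",c*d[0]+s*d[1],-s*d[0]+c*d[1])
E
python3 fit.py
```

```text
collar [ 447.83932129 -101.61052114   88.1442896 ] bartip [428.14612979 -50.20163802 110.79246752]
fl [ 460.48275884 -175.42474304    5.90271581] fr [488.0153178  119.19957844  -2.0474973 ] ear [477.02025359 -61.63869751  55.54135331]
[ 5.28048661e+02 -5.87533827e+01 -8.31703435e-02 -2.91371026e+01
 -3.92712280e+00]
[('collar', 'w1', np.float64(1.6), np.float64(-1.2)), ('collar', 'w2', np.float64(6.2), np.float64(-1.8)), ('root', 'w1', np.float64(-4.0), np.float64(-0.2)), ('root', 'w2', np.float64(2.1), np.float64(-0.7)), ('tip', 'w1', np.float64(-0.8), np.float64(2.7)), ('tip', 'w2', np.float64(-0.3), np.float64(0.5)), ('fr', 'w1', np.float64(-3.5), np.float64(-1.1)), ('fr', 'w2', np.float64(-1.7), np.float64(-0.5)), ('fl', 'w1', np.float64(1.7), np.float64(-1.0)), ('fl', 'w2', np.float64(-0.4), np.float64(-1.6)), ('el', 'w1', np.float64(0.0), np.float64(5.9)), ('el', 'w2', np.float64(1.5), np.float64(6.1)), ('er', 'w2', np.float64(-1.6), np.float64(5.8)), ('fr', 't1', np.float64(-1.9), np.float64(-0.1)), ('fl', 't1', np.float64(-0.3), np.float64(-5.2))]
peg [450.55144143 -82.39706876  82.25695127]
last cap [ 526.17757276 -106.0677352    69.        ]
in rack 2.065994800764842 -47.30624264739498
```

```bash
cat >> h.py <<'E'
P=[528.0,-58.75,-0.083]
def rw(x,y,z):
    c,s=np.cos(P[2]),np.sin(P[2]); return np.array([P[0]+c*x-s*y,P[1]+s*x+c*y,z])
def rk(X):
    c,s=np.cos(P[2]),np.sin(P[2]); d=np.array(X)[:2]-P[:2]; return np.array([c*d[0]+s*d[1],-s*d[0]+c*d[1],X[2]])
Q=down(P[2]+np.pi)
E
python3 - <<'E'
from h import *
print(env.ik(rw(1.5,-110,250),Q))
env.set_gripper(14,20)
env.movep(rw(1.5,-110,230),Q)
cam("wrist","pics/w3.png")
s=env.read_state();print(s["time"],s["opening"],rk(s["tcp_pos"]),s["wrist_force"],proj("pics/w3.png",rw(2,-47,69)),proj("pics/w3.png",rw(-46+45*np.cos(2.279),-48,86)))
E
```

```text
NoneTraceback (most recent call last):
  File "<stdin>", line 4, in <module>
cell.IKError: the arm cannot take that pose within its joint ranges
```

```bash
sed -i 's/^Q=.*/Q=down(P[2])/' h.py
python3 - <<'E'
from h import *
env.movep(rw(1.5,-110,230),Q)
cam("wrist","pics/w3.png")
s=env.read_state();print(s["time"],s["opening"],rk(s["tcp_pos"]),s["wrist_force"],proj("pics/w3.png",rw(2,-47,69)),proj("pics/w3.png",rw(-46+45*np.cos(2.279),-48,86)))
E
```

```text
5.15 14.039261503789689 [   1.24822322 -109.49628404  230.047124  ] [ 0.73445907  0.92355466 -0.49121796] [395.27122331 197.76776869] [230.40258906 201.20780589]
```

View pics/w3.png

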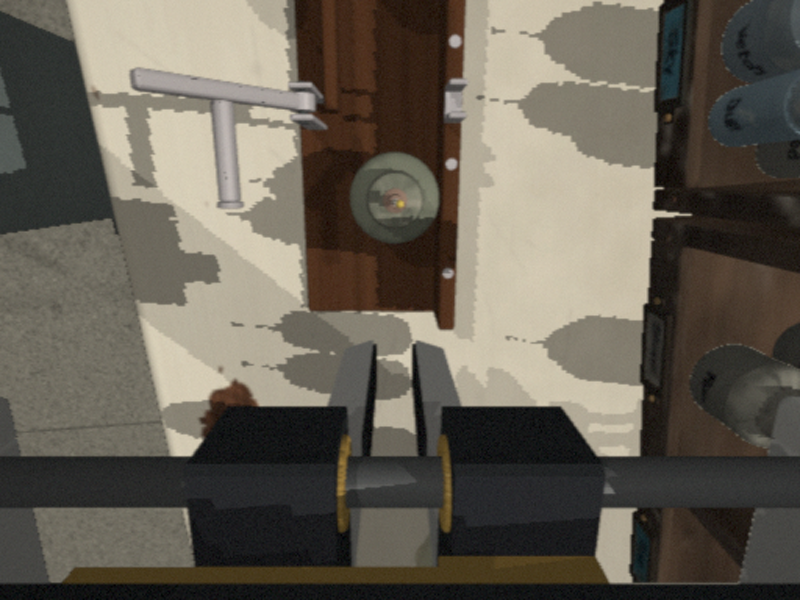

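The wrist view matches the fitted poses within a few pixels: bottle predicted at (395,198) and seen at (396,199), collar predicted at (230,201) and seen at (230,205). Next I'll push.

Run:
```python
from h import *
env.servo_line(rw(1.5,-110,133),v=150)
f0=np.array(env.read_state()["wrist_force"])
env.servo_line(rw(1.5,-85,133),v=100)
env.servo_line(rw(1.5,-2,133),v=50)
u=rw(0,1,0)-rw(0,0,0)
for y in np.arange(0,15,1.0):
    env.servo_line(rw(1.5,y,133),v=25)
    s=env.read_state(); f=np.array(s["wrist_force"])-f0
    print(y,rk(s["tcp_pos"]).round(1),f.round(1))
    if f@u<-4: break
cam("wrist","pics/w4.png");print(s["time"])
```

```text
0.0 [  1.5   0.  133. ] [-1.  -1.5  0.8]
1.0 [  1.5   1.  133. ] [-0.4 -1.1  0.7]
2.0 [  1.5   2.1 133. ] [-0.4 -1.   1.4]
3.0 [  1.5   3.1 133. ] [-1.3 -1.5  1. ]
4.0 [  1.5   4.1 133. ] [-0.3 -0.7  0.9]
5.0 [  1.5   5.1 133. ] [ 0.3 -1.1  1.9]
6.0 [  1.5   6.1 133. ] [-0.3 -0.4  0.9]
7.0 [  1.5   7.1 133. ] [-0.4 -0.5  1.3]
8.0 [  1.5   8.1 133. ] [-1.2 -0.5  0.6]
9.0 [  1.5   9.  133. ] [-0.7 -1.9  1.3]
10.0 [  1.5  10.  133. ] [-0.4 -1.9  1.6]
11.0 [  1.5  11.1 133. ] [-0.4 -2.2  1.4]
12.0 [  1.5  12.  133. ] [ 0.3 -2.5  0.9]
13.0 [  1.6  12.6 133.1] [-0.  -4.7  2.5]
11.6583
```

View pics/w4.png

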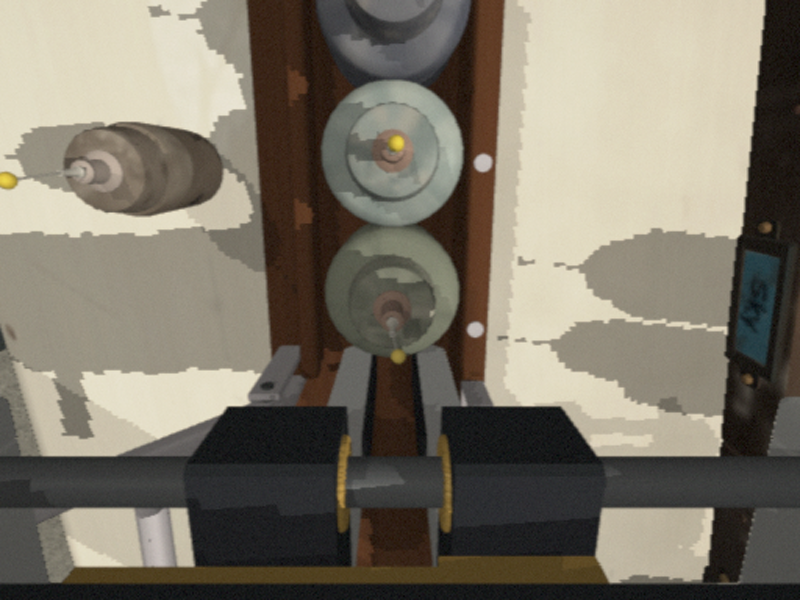

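The last bottle touches the lane bottle, upright and in line, with bottle tops at about (392,300) and (397,145). I'll back off and grasp the peg.

Run:
```python
from h import *
A=2.279
env.servo_line(rw(1.5,-10,133),v=40)
env.servo_line(rw(1.5,-45,133),v=100)
env.servo_line(rw(1.5,-45,190),v=150)
env.set_gripper(36,15)
px,pz=-46+45*np.cos(A),52+45*np.sin(A)
env.servo_line(rw(px,-31,pz+78+40),v=150)
s=env.read_state();print(s["time"],rk(s["tcp_pos"]),s["wrist_force"])
env.servo_line(rw(px,-31,pz+78),v=80)
f0=np.array(env.read_state()["wrist_force"]);print(f0)
env.set_gripper(0,15)
s=env.read_state();print(s["time"],s["opening"],s["grip_force"],np.array(s["wrist_force"])-f0)
cam("wrist","pics/w5.png")
np.save("f0.npy",f0)
```

```text
14.6917 [-74.33837212 -31.26304447 204.59870757] [0.57609617 0.16536183 0.478601  ]
[-0.35030704 -0.87797073  0.10419923]
15.875 9.511589846487674 15.000136345624924 [-2.4094773   0.97980537  3.1219447 ]
```

View pics/w5.png

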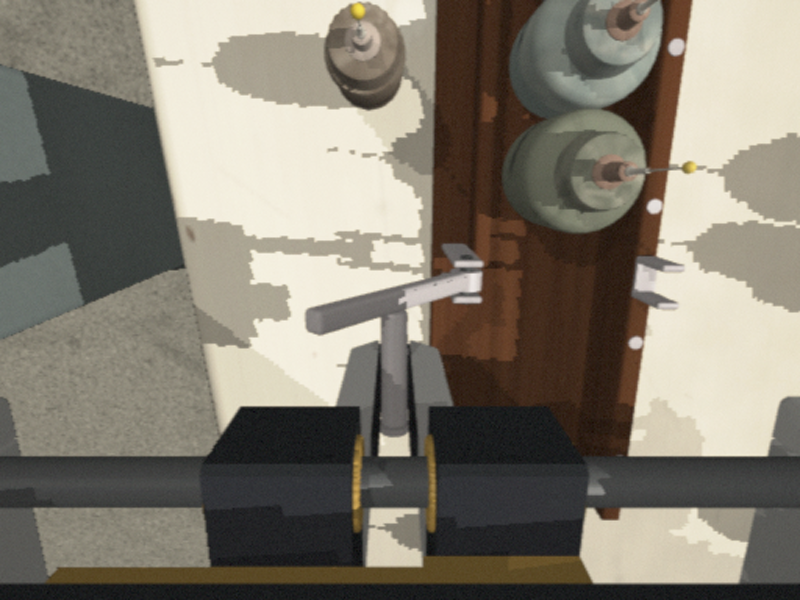

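The peg sits between the pads (opening 9.5 mm). Now I'll swing it round its arc.

Run:
```python
from h import *
f0=np.load("f0.npy"); ex=rw(1,0,0)-rw(0,0,0); dx=dz=0
for a in np.r_[np.arange(2.18,0.05,-0.1),0.04,0]:
    env.servo_line(rw(-46+45*np.cos(a)+dx,-31,52+45*np.sin(a)+78+dz),v=60)
    s=env.read_state(); f=np.array(s["wrist_force"])-f0
    print(round(a,2),(f@ex).round(1),f.round(1)[1:],round(dx,1),round(dz,1),round(s["opening"],1))
    # give way only along the radius; tangential force is the hinge friction
    n=np.array([np.cos(a),np.sin(a)]); fr=n@[f@ex,f[2]]
    if abs(fr)>3: dx+=n[0]*np.clip(.1*fr,-1,1); dz+=n[1]*np.clip(.1*fr,-1,1)
    if np.linalg.norm(f)>25: print("stop"); break
print(s["time"],rk(s["tcp_pos"]))
```

```text
2.18 -4.8 [0.5 4.3] 0 0 9.5
2.08 -4.9 [0.8 4.2] -0.4 0.5 9.4
1.98 -4.5 [0.2 5.2] -0.7 1.0 9.2
1.88 -3.9 [0.2 5.8] -0.9 1.6 9.3
1.78 -4.4 [-0.7  5.4] -1.1 2.3 9.3
1.68 -3.0 [-0.   4.9] -1.2 2.9 9.4
1.58 -2.0 [0.4 2.5] -1.3 3.4 9.3
1.48 -1.4 [0.1 1.9] -1.3 3.4 9.3
1.38 -0.4 [-0.6  1.2] -1.3 3.4 9.7
1.28 -0.5 [0.1 0.3] -1.3 3.4 9.3
1.18 0.4 [-0.6  0.7] -1.3 3.4 9.4
1.08 -1.1 [-0.3  0.1] -1.3 3.4 9.7
0.98 -0.2 [-0.8  0.1] -1.3 3.4 9.5
0.88 -1.5 [-0.7 -0.3] -1.3 3.4 9.1
0.78 -1.3 [-0.9 -1.3] -1.3 3.4 9.0
0.68 -0.7 [-0.6 -0.9] -1.3 3.4 9.1
0.58 -1.2 [-0.6 -0.2] -1.3 3.4 9.4
0.48 -1.2 [-1.5 -1.2] -1.3 3.4 9.1
0.38 -0.8 [ 0.6 -1.1] -1.3 3.4 9.0
0.28 -0.6 [ 0.7 -1.3] -1.3 3.4 9.5
0.18 -0.3 [-0.6 -0.6] -1.3 3.4 9.1
0.08 1.0 [-0.1 -1.5] -1.3 3.4 9.6
0.04 3.0 [0.1 0.3] -1.3 3.4 9.3
0.0 2.9 [0.4 0.9] -1.0 3.4 9.7
21.925 [ -1.40425852 -31.04764204 133.55593219]
```

Run:
```python
from h import *
f0=np.load("f0.npy")
x,y,z=rk(env.read_state()["tcp_pos"])
for k in range(1,9):
    env.servo_line(rw(-1.4,-31,z-k),v=20)
    s=env.read_state(); f=np.array(s["wrist_force"])-f0; print(k,rk(s["tcp_pos"]).round(1),f.round(1))
    if f[2]>10: break
env.set_gripper(30)
zt=rk(env.read_state()["tcp_pos"])[2]
env.servo_line(rw(-1.4,-31,zt+50),v=120)
# press on the peg from above with closed fingertips
env.set_gripper(0,20)
f0=np.array(env.read_state()["wrist_force"])
env.servo_line(rw(-1.4,-31,52+5+97+6),v=80)
for h in np.arange(5,-8,-1):
    env.servo_line(rw(-1.4,-31,52+5+97+h),v=20)
    s=env.read_state(); f=np.array(s["wrist_force"])-f0
    if abs(f[2])>1:print(h,rk(s["tcp_pos"]).round(1),f.round(1))
    if f[2]>12: break
env.servo_line(rw(-1.4,-31,230),v=120)
env.servo_line(rw(-1.4,-110,260),v=150)
cam("wrist","pics/w6.png");print(s["time"])
```

```text
1 [ -1.2 -31.  132.6] [1.9 0.3 1.4]
2 [ -1.2 -31.1 131.6] [ 3.3 -0.4  1.8]
3 [ -1.2 -31.1 130.5] [ 2.7 -0.1  1.2]
4 [ -1.1 -31.  129.5] [2.5 0.  0.8]
5 [ -1.1 -31.  128.6] [ 3.8 -0.1  1.2]
6 [ -1.1 -31.  128.3] [ 2.2 -0.1  6.2]
7 [ -1.1 -31.  128.1] [ 1.   0.2 11.7]
0 [ -1.3 -31.  154.3] [-0.7  0.6  1.9]
-1 [ -1.2 -31.  154.1] [-1.4 -0.1  9.1]
-2 [ -1.2 -31.  153.9] [-3.2  1.9 13.6]
27.7417
```

View pics/w6.png

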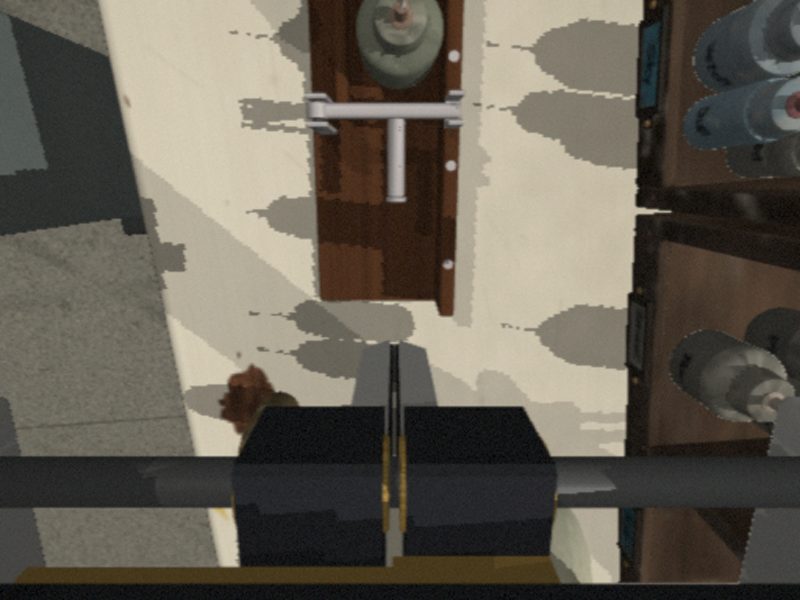

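The bar lies between the catch prongs at (455,110), and the fingertips met the peg's top at z = 57 mm, which is the closed height. The bottle is upright behind it at (400,40).

```bash
python3 -c "
from cell import env
print(env.hand_in())"
```

```text
the job is handed in; nothing more can be done
None
```

The last bottle was slid along the rail until it touched the other two, the latch bar was then closed fully into its catch, and the job was handed in at about 28 s on the robot's clock; no verdict came back.

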